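Fetch the boxed-in paper cup and restore the display

TASK

The white paper cup on the wooden display tray is boxed in by three cardboard packages. First move all three packages onto the cork mat at the side, then take the cup and gently lower it, upright, into the cardboard cup holder so that it stands on the holder's floor without being pressed in. Then put each package back on the black card of its own shape, centred and square on it, keeping cup and packages upright all the time.

Things in the scene. Friction and masses are not known exactly. Their poses are not given: they have to be found in the camera images.
- square_box_c (a point): Square box, plain brown cardboard, 46 x 46 mm and 70 mm tall, loose, about 70 g. Position given at its centre, 35 mm above its underside; z is its upright axis. x and y are across its flat sides. It starts on the square card.
- oblong_box_c (a point): Oblong box, plain brown cardboard, 38 mm (its x) by 60 mm (its y) and 64 mm tall, loose, about 70 g. Position given at its centre, 32 mm above its underside; z is its upright axis. It starts on the oblong card. Either pair of sides can be gripped.
- round_tub_c (a point): Round tub, plain brown cardboard, 50 mm diameter and 68 mm tall, loose, about 70 g. Position given at its centre, 34 mm above its underside; z is its upright axis. It starts on the round card.
- cup_c (a point): Open tapered white paper cup, rigid, 30 g: 44 mm wide at the foot, 60 mm at the rim, 80 mm tall. Position at its centre, 40 mm above its underside; z upright. It stands on the tray floor, 6 mm above the table. Packages stand close at its left, right and near (robot) side: grip the left and right ones on their near and far sides, the near one on its left and right sides. Grip the cup in its upper half.
- holder: Tapered open cardboard cup holder, fixed to the table: 32 mm tall, mouth 59 mm inner diameter, inner floor 5 mm above the table and 50 mm across, on a round foot of 90 mm diameter. Origin at the centre of its underside. With the cup fully in, its foot is on that floor with 2 to 4 mm play all round, its centre 45 mm above the table.
- mat: Cork mat fixed flat on the table, 230 mm (its x) by 130 mm (its y), 3 mm thick, turned up to 0.15 rad. Origin at the centre of its underside. It lies on one side of the tray, the cup holder on the other; either may be left or right. The three packages fit on it in a row along its x.
- card_square: Thin black card fixed on the display tray, 2 mm thick, home of the square box. Origin at the centre of its underside, 6 mm above the table; its x and y run along the tray's sides, within 0.25 rad of the robot's. 58 x 58 mm.
- card_oblong: Thin black card fixed on the display tray, 2 mm thick, home of the oblong box. Origin at the centre of its underside, 6 mm above the table; its x and y run along the tray's sides, within 0.25 rad of the robot's. 50 mm along x by 72 mm along y; the oblong box's long side lies along its y.
- card_round: Thin black card fixed on the display tray, 2 mm thick, home of the round tub. Origin at the centre of its underside, 6 mm above the table; its x and y run along the tray's sides, within 0.25 rad of the robot's. Round, 62 mm in diameter.
There are look-alikes about, which are no part of the job. Leave any pink or red look-alike of the holder alone. What is shaped like the part that bears round_tub_c but red or yellow is not meant.

How it is judged:
On the way, in this order (a step that is already met when the one before it is completed fails the run):
1. all three packages stand upright and released on the cork mat (x of square_box_c in the frame of mat between -0.115 and 0.115 m and y of square_box_c in the frame of mat between -0.065 and 0.065 m and z of square_box_c in the frame of mat below 0.044 m and angle between each of square_box_c, oblong_box_c, round_tub_c's own z axis and vertical below 0.2 rad and linear speed of each of square_box, oblong_box, round_tub below 0.03 m/s and contact force between the fingers and square_box below 0.2 N and x of oblong_box_c in the frame of mat between -0.115 and 0.115 m and y of oblong_box_c in the frame of mat between -0.065 and 0.065 m and z of oblong_box_c in the frame of mat below 0.041 m and contact force between the fingers and oblong_box below 0.2 N and x of round_tub_c in the frame of mat between -0.115 and 0.115 m and y of round_tub_c in the frame of mat between -0.065 and 0.065 m and z of round_tub_c in the frame of mat below 0.043 m and contact force between the fingers and round_tub below 0.2 N), for 0.2 s.
2. the cup stands released on the floor of the holder while the packages are on the mat (all of step 1 and horizontal distance between cup_c and holder below 0.008 m and z of cup_c in the frame of holder below 0.051 m and angle between cup_c's own z axis and vertical below 0.15 rad and linear speed of cup below 0.03 m/s and contact force between the fingers and cup below 0.2 N), for 0.2 s.
At the end, for the whole second after the job is handed in: Cup upright on the holder's floor (within 6 mm in height, 8 mm of its axis); each package upright on the card of its own shape, within 12 mm of its centre, the square and oblong ones square to their card within 0.3 rad; tilts under 0.15 rad; all released and at rest (horizontal distance between cup_c and holder below 0.008 m and z of cup_c in the frame of holder below 0.051 m and angle between each of cup_c, square_box_c, oblong_box_c, round_tub_c's own z axis and vertical below 0.15 rad and linear speed of each of cup, square_box, oblong_box, round_tub below 0.03 m/s and contact force between the fingers and cup below 0.2 N and horizontal distance between square_box_c and card_square below 0.012 m and z of square_box_c in the frame of card_square below 0.042 m and contact force between the fingers and square_box below 0.2 N and (angle between the x axis of square_box_c and the x axis of card_square, either way round below 0.3 rad or angle between the x axis of square_box_c and the y axis of card_square, either way round below 0.3 rad) and horizontal distance between oblong_box_c and card_oblong below 0.012 m and z of oblong_box_c in the frame of card_oblong below 0.039 m and contact force between the fingers and oblong_box below 0.2 N and angle between the x axis of oblong_box_c and the x axis of card_oblong, either way round below 0.3 rad and horizontal distance between round_tub_c and card_round below 0.012 m and z of round_tub_c in the frame of card_round below 0.041 m and contact force between the fingers and round_tub below 0.2 N); the robot touches nothing.
It fails at once if the cup is pressed into the holder (more than 15 N) (contact force between cup and holder above 15 N).
It fails at once if the cup or a package is tipped by more than 0.6 rad (angle between any of cup_c, square_box_c, oblong_box_c, round_tub_c's own z axis and vertical above 0.6 rad).
It also fails if it takes over 144 s, if anything falls off the work surface, if the arm or the gripper's body presses on something with over 40 N, if the wrist force passes 120 N, or if a joint passes its speed limit or range.

ROBOT

A 7-joint arm with a two-finger parallel gripper is mounted at the origin on the work surface. World frame = base frame: x ahead of the robot, y to its left, z up, the work surface at z = 0. Lengths are in m, angles in rad, forces in N, time in s.
With the tool pointing down it reaches from about 0.425 to 0.95 m from the base axis. Payload 4.7 kg.
Tool frame: the origin (TCP) lies on the centre line of the jaws, within the pads' length; the fingertips stand robot.nose_length ahead of it and the grasp point (between the pads) lies 8 mm behind it (robot.nose_length is the distance from the TCP to the fingertips, in m); z points along the fingers, x is the direction in which the jaws open and shut, and the axes are right-handed (so a half turn about z gives the same grasp; the last joint's range is limited). The gripper opens to 85 mm and grips with 20 to 120 N. Pads are 22 mm wide; open, the fingers measure 114 mm over their backs; the gripper's body (76 mm by 85 mm) begins 54 mm behind the grasp point. The pads swing forward as they close: fully open they stand 13 mm farther back than shut.
Start: joints at [1.31, 0.469, -0.049, 1.532, 0.024, 1.141, -0.082], TCP at [0.155, -0.657, 0.242] pointing down, gripper open.
Joint ranges: [-2.59, 2.59], [-0.33, 1.99], [-1.39, 1.29], [0.1, 2.45], [-1.04, 4.18], [0.21, 1.99], [-2.66, 2.66]. Speed limits (rad/s): [2.57, 2.57, 3.14, 3.14, 3.14, 3.14, 3.14].

INTERFACE

Orientations are given as [roll, pitch, yaw] about the fixed x, y, z axes, in that order (R = Rz(yaw) Ry(pitch) Rx(roll)).
In Python, from plant import robot gives the robot as it stands. Calls block until the motion is done:
- robot.goto(position, orientation): joint-space move of the TCP to a pose.
- robot.move_straight(position, vel=0.15, attitude=None, contact_N=None): straight line of the TCP; attitude=None keeps the orientation; vel is the mean speed in m/s. With contact_N (N) it stops when the force on the tool has changed by that much, and returns True; else False.
- robot.move_joints(angles): joint-space move.
- robot.grip(opening, strength=None): opening from 0.0 (shut) to 1.0 (fully open); strength is the grip in N (None keeps the last); returns when the fingers have stopped.
- robot.sleep(seconds).
- robot.inverse_kinematics(position, orientation): joint angles nearest the present ones, or None.
- robot.sense(): the state.
- robot.grab_frame(name): name is "scene" or "top"; returns a dict with "image" (420x560x3 uint8, red, green, blue), "range_z" (420x560 float32, m along the optical axis (not along the pixel's ray), 0 where there is no reading), "fx", "fy", "cx", "cy" (pixels), "R" (3x3) and "t" (3): a world point X has camera coordinates R X + t. Camera axes: x right, y down, z forward; pixel columns grow to the right and rows downward; lengths in m; the calibration is good to about 2 mm. A picture is of the moment at which its call begins.
A pose or a line that the arm cannot do raises robot.IKError and nothing moves.
- robot.close_job(): hands the job in, once; it reports no verdict.
The state is a dict: "t": time; "joint_pos": joint angles; "joint_velocities": joint speeds; "effort": joint torques, N m; "tcp_pos": TCP position; "tcp_rot": TCP orientation; "wrist_force": force on the tool from outside, world axes, zero at the start; "torque": the same for the moment, N m; "opening": opening from 0.0 (shut) to 1.0 (fully open).
Only numpy, scipy, OpenCV 4.12 (cv2) and the standard library are available. Lean on these libraries where they do the work, as an engineer would, in place of code of your own. Each camera call takes 0.05 s, during which the arm holds its last target. There are 200 camera calls.

## Working session

There is one attempt and no reset: what is moved stays moved. The work goes in short steps, each a Python script; the robot and the scene stay as the last script left them, time stands still between calls to the robot, and variables do not carry over. Pictures are saved under pics/ and viewed, about 12 in all and at most 16, crops included, and the job is handed in when it is done.

```bash
mkdir -p pics; ls; python3 - <<'E'
from plant import robot
import cv2, numpy as np
for n in("top","scene"):
    f=robot.grab_frame(n); cv2.imwrite(f"pics/{n}0.png",f["image"][...,::-1]); np.savez(f"{n}0.npz",**f)
    print(n,f["fx"],f["cx"],f["cy"],(-f["R"].T@f["t"]).round(3),f["R"].round(3).tolist())
s=robot.sense(); print(robot.nose_length,s["tcp_rot"],s["t"],s["opening"])
E
```

```text
pics
top 465.7953835197687 280.9104032318813 207.791770715976 [0.393 0.041 1.028] [[0.003, -1.0, 0.014], [-0.993, -0.005, -0.12], [0.12, -0.014, -0.993]]
scene 489.30540087544904 282.8104827669665 209.27404511699777 [ 1.252 -0.257  1.125] [[0.375, 0.927, -0.006], [0.742, -0.304, -0.597], [-0.555, 0.219, -0.802]]
0.011 [ 3.14153685e+00  1.67884778e-03 -1.33892458e+00] 0.1 0.9996338615139603
```

View pics/top0.png

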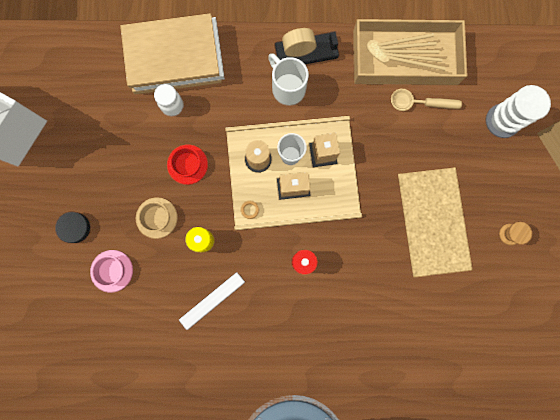

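View pics/scene0.png

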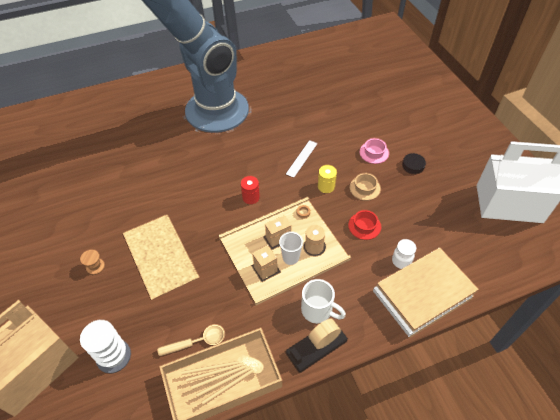

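The tray is at (295,172). On it are the cup at (291,148), the tub at (257,155), and boxes at (326,148) and (294,184). The mat is at (435,222). There are three holder candidates: brown (156,217), red (187,163) and pink (111,270). The brown cardboard one fits, since red and pink are excluded. I'll confirm it in an enlarged crop and measure.

```bash
cat > h.py <<'E'
import cv2, numpy as np
def world(f):
    v,u=np.mgrid[:420,:560]; z=f["range_z"]
    P=np.stack([(u-f["cx"])/f["fx"]*z,(v-f["cy"])/f["fy"]*z,z],-1)
    return (P-f["t"])@f["R"]
def ray(f,px,h):
    d=np.c_[(np.array(px,float)-[f["cx"],f["cy"]])/[f["fx"],f["fy"]],np.ones(len(px))]@f["R"]
    c=-f["R"].T@f["t"]; return c+d*((h-c[2])/d[:,2])[:,None]
def rect(xy):
    (c,s,a)=cv2.minAreaRect((xy*1000).astype(np.float32)); return np.round(c,1),np.round(s,1),round(a,1)
E
python3 - <<'E'
from h import *
f=dict(np.load("top0.npz")); im=f["image"]; W=world(f); z=W[...,2]
print("table z",np.median(z[300:330,300:400]),z[300:330,300:400].std())
for n,(a,b,c,d) in dict(tub=(240,272,138,172),right=(310,345,130,170),near=(276,315,168,205),cup=(273,308,130,165),holder=(135,180,195,240)).items():
    s=(slice(c,d),slice(a,b)); zz=z[s]; ok=f["range_z"][s]>0
    top=np.percentile(zz[ok],97); m=ok&(zz>top-.008); m=cv2.morphologyEx(m.astype(np.uint8),cv2.MORPH_OPEN,np.ones((3,3)))>0
    p=W[s][m]; 
    print(n,m.sum(),"z",np.median(p[:,2]).round(4),"mean",p.mean(0).round(4),"rect",rect(p[:,:2]))
hsv=cv2.cvtColor(im,cv2.COLOR_RGB2HSV)
crop=np.hstack([cv2.resize(im[110:235,215:370],None,fx=3.5,fy=3.5,interpolation=cv2.INTER_CUBIC),cv2.resize(im[190:245,125:185],(240,437))])
cv2.imwrite("pics/crop.png",crop[...,::-1]); print(crop.shape)
print("mat hsv",hsv[200:250,420:450].reshape(-1,3).mean(0), "table",hsv[300:330,350:420].reshape(-1,3).mean(0))
E
```

```text
table z 3.0110117989173348e-05 0.06217451261606769
tub 442 z 0.0763 mean [0.6271 0.079  0.0762] rect (array([627.5,  79.4]), array([47.8, 48.3]), 0.6)
right 472 z 0.0781 mean [ 0.642  -0.0666  0.0781] rect (array([642.3, -66.9]), array([46.6, 45.7]), 10.7)
near 523 z 0.0723 mean [0.5633 0.0006 0.0723] rect (array([5.639e+02, 4.000e-01]), array([38.6, 60.1]), 6.5)
cup 18 z 0.0845 mean [0.6623 0.0065 0.0838] rect (array([662.4,   6.5]), array([ 3.5, 10.6]), 0.4)
holder 75 z 0.0308 mean [0.5034 0.3227 0.0308] rect (array([506.5, 320.1]), array([22.1, 60.9]), 56.9)Traceback (most recent call last):
  File "<stdin>", line 10, in <module>
    return _nx.concatenate(arrs, 1, dtype=dtype, casting=casting)
           ~~~~~~~~~~~~~~~^^^^^^^^^^^^^^^^^^^^^^^^^^^^^^^^^^^^^^^
ValueError: all the input array dimensions except for the concatenation axis must match exactly, but along dimension 0, the array at index 0 has size 438 and the array at index 1 has size 437
```

```bash
python3 - <<'E'
from h import *
f=dict(np.load("top0.npz")); im=f["image"]; W=world(f); z=W[...,2]; hsv=cv2.cvtColor(im,cv2.COLOR_RGB2HSV)
print("mat hsv",np.median(hsv[200:250,420:450].reshape(-1,3),0), "table",np.median(hsv[300:330,350:420].reshape(-1,3),0),"holder",hsv[217,140],hsv[205,156],hsv[217,155])
def big(m,a,b,c,d,h):
    mm=np.zeros(m.shape,np.uint8); mm[c:d,a:b]=m[c:d,a:b]; mm=cv2.morphologyEx(mm,cv2.MORPH_CLOSE,np.ones((3,3)))
    k=max(cv2.findContours(mm,0,2)[0],key=cv2.contourArea)
    p=ray(f,k[:,0],h)[:,:2]; return k,p
v=(hsv[...,2]>125).astype(np.uint8)
k,p=big(v,385,485,155,290,.003); print("mat",rect(p))
k,p=big(v,215,370,105,235,.006); print("tray",rect(p),cv2.boundingRect(k))
k,p=big(v,130,184,193,243,.004); print("holder foot",np.round(cv2.minEnclosingCircle((p*1000).astype(np.float32)),1),rect(p))
s=(z>.026)&(z<.036)&(f["range_z"]>0)
q=W[190:245,130:184][s[190:245,130:184]]; print("holder rim",len(q),np.round(cv2.minEnclosingCircle((q[:,:2]*1000).astype(np.float32)),1))
# cup rim: low saturation pixels
m=((hsv[...,1]<60)&(hsv[...,2]>70)).astype(np.uint8)
k,p=big(m,270,312,128,168,.086); print("cup",cv2.boundingRect(k),np.round(cv2.fitEllipse(k)[0],1),rect(p),np.round(cv2.minEnclosingCircle((p*1000).astype(np.float32)),1))
crop=np.hstack([cv2.resize(im[110:235,215:370],(540,436),interpolation=cv2.INTER_CUBIC),cv2.resize(im[190:245,125:185],(240,436))])
cv2.imwrite("pics/crop.png",crop[...,::-1])
E
```

```text
mat hsv [ 20. 104. 226.] table [ 13. 151. 140.] holder [ 18 118 110] [ 17 125 124] [ 19 103 233]
mat (array([ 489.8, -316.2]), array([224.6, 305. ]), 88.6)
tray (array([605.2,   0.9]), array([293.9, 350.1]), 0.5) (215, 105, 155, 130)Traceback (most recent call last):
  File "<stdin>", line 11, in <module>
    return _wrapfunc(a, 'round', decimals=decimals, out=out)
    return _wrapit(obj, method, *args, **kwds)
    conv = _array_converter(obj)
ValueError: setting an array element with a sequence. The requested array has an inhomogeneous shape after 1 dimensions. The detected shape was (2,) + inhomogeneous part.
```

```bash
python3 - <<'E'
from h import *
f=dict(np.load("top0.npz")); im=f["image"]; W=world(f); z=W[...,2]; hsv=cv2.cvtColor(im,cv2.COLOR_RGB2HSV)
def big(m,a,b,c,d,h):
    mm=np.zeros(m.shape,np.uint8); mm[c:d,a:b]=m[c:d,a:b]; mm=cv2.morphologyEx(mm,cv2.MORPH_CLOSE,np.ones((3,3)))
    k=max(cv2.findContours(mm,0,2)[0],key=cv2.contourArea)
    p=ray(f,k[:,0],h)[:,:2]; return k,p
circ=lambda p:cv2.minEnclosingCircle((p*1000).astype(np.float32))
v=((hsv[...,0]>=16)&(hsv[...,0]<30)&(hsv[...,2]>90)).astype(np.uint8)
k,p=big(v,385,485,155,290,.003); print("mat",rect(p))
k,p=big(v,215,370,105,235,.006); print("tray",rect(p),cv2.boundingRect(k))
k,p=big(v,130,184,193,243,.004); print("holder foot",circ(p),rect(p))
s=(z>.026)&(z<.036)&(f["range_z"]>0)
q=W[190:245,130:184][s[190:245,130:184]]; print("holder rim",len(q),circ(q[:,:2]))
m=((hsv[...,1]<60)&(hsv[...,2]>70)).astype(np.uint8)
k,p=big(m,270,312,128,168,.086); print("cup",cv2.boundingRect(k),cv2.fitEllipse(k),rect(p),circ(p))
crop=np.hstack([cv2.resize(im[110:235,215:370],(540,436),interpolation=cv2.INTER_CUBIC),cv2.resize(im[190:245,125:185],(240,436))])
cv2.imwrite("pics/crop.png",crop[...,::-1])
E
```

```text
mat (array([ 488.9, -314. ]), array([232.7, 133.4]), 6.8)
tray (array([598.2,   1.5]), array([234.5, 282.5]), 6.0) (225, 116, 137, 114)
holder foot ((494.21551513671875, 301.7512512207031), 46.21881103515625) (array([494.4, 301.9]), array([90.2, 90.5]), 46.1)
holder rim 215 ((494.6656188964844, 302.8783264160156), 33.69118118286133)
cup (277, 133, 30, 32) ((291.474365234375, 147.92747497558594), (28.091110229492188, 31.283004760742188), 1.4705637693405151) (array([632.7,   6.3]), array([63.2, 61. ]), 33.4) ((630.771484375, 6.872499465942383), 33.913291931152344)
```

View pics/crop.png

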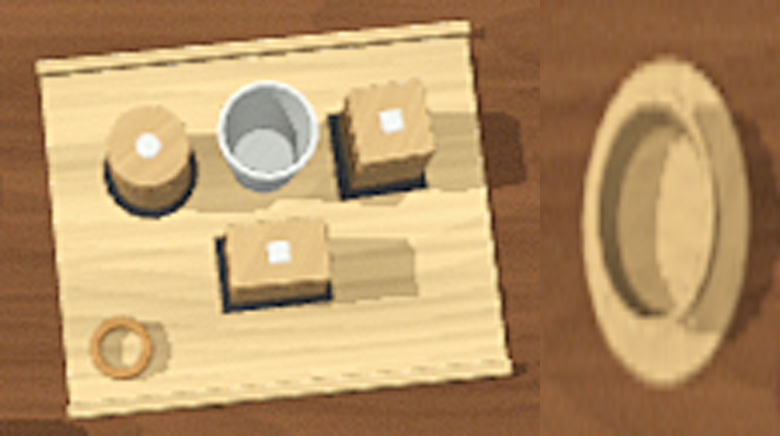

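Confirmed in the crop: the brown holder is at (0.494,0.302). The left package is the tub, the right one the square box and the near one the oblong box. The tray is turned +0.105 and the mat +0.119. I'll start with the square box.

```bash
cat > act.py <<'E'
from plant import robot
from h import *
PI=np.pi; HI=.19
TY=.107; MY=.119; MAT=np.array([.489,-.314])
def slot(d): return MAT+d*np.array([np.cos(MY),np.sin(MY)])
def over(xy,yaw,z=HI):
    q=[(robot.inverse_kinematics([*xy,z],[PI,0,y]),y) for y in (yaw,yaw+PI,yaw-PI) if abs(y)<=PI+.2]
    j0=np.array(robot.sense()["joint_pos"]); q=[(np.abs(np.array(a)-j0).max(),y) for a,y in q if a is not None]
    if not q: raise SystemExit(f"no IK {xy} {yaw}")
    robot.goto([*xy,z],[PI,0,min(q)[1]])
def pick(xy,yaw,z,force=30):
    robot.grip(1.0); over(xy,yaw); robot.move_straight([*xy,z],vel=.12); robot.grip(0.0,force)
    s=robot.sense(); print("grip opening",round(s["opening"],3),"z",round(s["tcp_pos"][2],4))
    robot.move_straight([*xy,HI],vel=.15); print("lifted opening",round(robot.sense()["opening"],3))
def place(xy,yaw,z):
    over(xy,yaw); robot.move_straight([*xy,z+.02],vel=.15)
    c=robot.move_straight([*xy,z],vel=.03,contact_N=4); p=robot.sense()["tcp_pos"]
    robot.grip(1.0); robot.move_straight([*xy,HI],vel=.15); print("placed",c,np.round(p,4),"t",round(robot.sense()["t"],1))
def shot(name):
    f=robot.grab_frame("top"); cv2.imwrite(f"pics/{name}.png",f["image"][...,::-1]); np.savez(name+".npz",**f); return f
E
python3 - <<'E'
from act import *
pick([.6423,-.0669],TY,.040)
place(slot(.072),MY-PI/2,.0355)
robot.goto([.3,-.45,.25],[PI,0,-1.4]); shot("a1"); print(robot.sense()["t"])
E
```

```text
grip opening 0.546 z 0.0406
lifted opening 0.549
placed True [ 0.56   -0.3053  0.0356] t 10.4
11.575
```

View pics/a1.png

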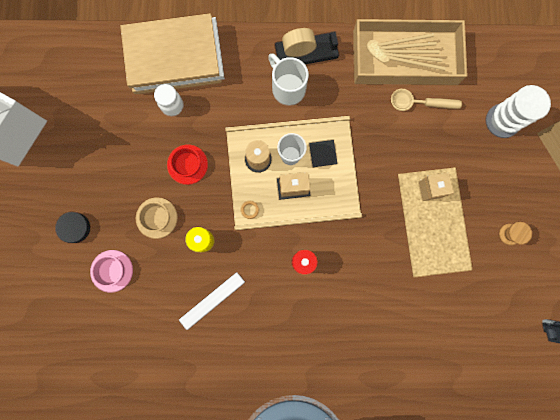

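The square box stands upright on the mat at (440,187), and its card shows at (323,153). Next the oblong box and the tub.

```bash
python3 - <<'E'
from act import *
pick([.5639,.0004],TY-PI/2,.038)
place(slot(0),MY-PI/2,.0335)
pick([.6275,.0792],TY,.040)
place(slot(-.072),MY-PI/2,.0355)
robot.goto([.3,-.45,.25],[PI,0,-1.4]); f=shot("a2"); print(robot.sense()["t"])
im=f["image"]; W=world(f); z=W[...,2]; hsv=cv2.cvtColor(im,cv2.COLOR_RGB2HSV)
# cards: black on tray
m=((hsv[...,2]<70)).astype(np.uint8); mm=np.zeros_like(m); mm[125:220,235:350]=m[125:220,235:350]
for k in cv2.findContours(mm,0,2)[0]:
    if cv2.contourArea(k)>150:
        M=cv2.moments(k); c=[[M["m10"]/M["m00"],M["m01"]/M["m00"]]]; p=ray(f,k[:,0],.008)[:,:2]
        print("card px",np.round(c,1),"world",ray(f,c,.008)[0].round(4),rect(p))
# packages on mat
g=((z>.055)&(z<.085)&(f["range_z"]>0)).astype(np.uint8); mm=np.zeros_like(g); mm[150:290,390:490]=g[150:290,390:490]
n,L=cv2.connectedComponents(mm)
for i in range(1,n):
    q=W[L==i]
    if len(q)>100:
        q=q[q[:,2]>np.percentile(q[:,2],90)-.006]; print("pkg z",q[:,2].mean().round(4),rect(q[:,:2]))
# cup rim: fit circle to high points
s=(slice(125,170),slice(268,315)); q=W[s][(z[s]>.078)&(z[s]<.092)&(f["range_z"][s]>0)]; print("cup rim",len(q),cv2.minEnclosingCircle((q[:,:2]*1000).astype(np.float32)))
m=((hsv[...,1]<60)&(hsv[...,2]>70)).astype(np.uint8); mm=np.zeros_like(m); mm[128:168,270:312]=m[128:168,270:312]
k=max(cv2.findContours(mm,0,2)[0],key=cv2.contourArea)[:,0]; p=ray(f,k,.086)[:,:2]*1000
print("cup",rect(p/1000)," far edge x",p[:,0].max()," y range",p[:,1].min(),p[:,1].max())
E
```

```text
grip opening 0.7 z 0.0387
lifted opening 0.7
placed True [ 0.4886 -0.3139  0.0337] t 21.1
grip opening 0.581 z 0.0406
lifted opening 0.578
placed True [ 0.4171 -0.3224  0.0355] t 30.9
31.675
card px [[293.1 186.9]] world [0.5633 0.     0.008 ] (array([563.3,   0. ]), array([46.9, 68.3]), 6.8)
card px [[257.8 159. ]] world [0.626  0.0789 0.008 ] (array([626.1,  79.6]), array([54.7, 55.8]), 0.3)
card px [[322.8 153.2]] world [ 0.6402 -0.0665  0.008 ] (array([640.3, -66.4]), array([55. , 54.7]), 8.2)
pkg z 0.0733 (array([ 560.6, -304.4]), array([46. , 47.2]), 10.3)
pkg z 0.0671 (array([ 488. , -312.7]), array([37.9, 60.7]), 7.3)
pkg z 0.0711 (array([ 418. , -321.1]), array([49.1, 47.2]), 89.9)
cup rim 171 ((635.2877807617188, 7.481681823730469), 29.91844367980957)
cup (array([632.7,   6.3]), array([63.3, 60.8]), 33.0)  far edge x 663.8192826731511  y range -23.538773521707302 36.578688941535525
```

View pics/a2.png

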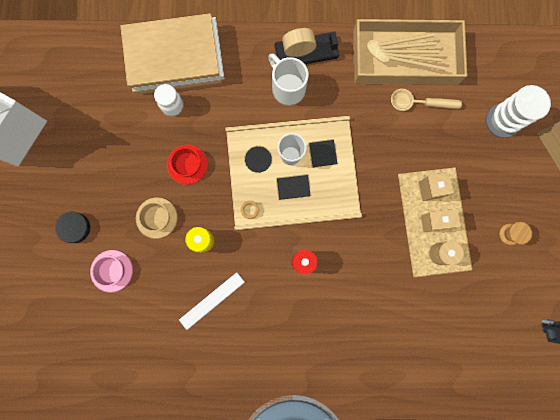

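All three packages stand on the mat, at (440,187), (445,220) and (451,253), and the three cards are clear. I'll grip the cup in two directions to centre it in the jaws, then lower it into the holder.

```bash
python3 - <<'E'
from act import *
C=[.634,.0067]; Z=.056
robot.grip(1.0); over(C,TY); robot.move_straight([*C,Z],vel=.12); robot.grip(.0,20); print(robot.sense()["opening"]); robot.grip(1.0)
robot.move_straight([*C,.11],vel=.15)
pick(C,TY-PI/2,Z,20)
H=[.4944,.3018]
over(H,robot.sense()["tcp_rot"][2]); robot.move_straight([*H,Z+.03],vel=.12)
c=robot.move_straight([*H,Z-.0005],vel=.025,contact_N=2.5); s=robot.sense(); print("contact",c,s["tcp_pos"],s["wrist_force"],s["opening"])
f=shot("b1"); print(s["t"])
g=robot.grab_frame("scene"); np.savez("b1s.npz",**g)
a=cv2.resize(f["image"][170:270,100:220],(400,333)); 
u=g["image"][140:240,310:430]; cv2.imwrite("pics/b1c.png",np.hstack([a,cv2.resize(u,(400,333))])[...,::-1])
E
```

```text
0.6926440051080933
grip opening 0.684 z 0.057
lifted opening 0.685
contact True [0.49407813 0.30180561 0.05601258] [-0.20376761 -0.0773776   5.69459238] 0.683239676853368
43.95
```

View pics/b1c.png

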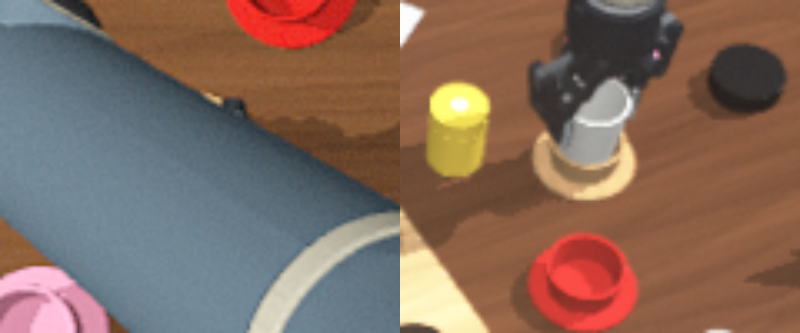

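The cup sits in the brown holder. Contact came exactly 1 mm below grip height, which is the holder floor. I'll release it and check.

```bash
python3 - <<'E'
from act import *
robot.grip(1.0); p=robot.sense()["tcp_pos"]; robot.move_straight([p[0],p[1],HI],vel=.12); robot.sleep(.3)
robot.goto([.45,-.1,.3],[PI,0,-1.4]); f=shot("c1"); print(robot.sense()["t"])
W=world(f);z=W[...,2]; s=(slice(190,245),slice(130,184)); q=W[s][(z[s]>.075)&(z[s]<.095)&(f["range_z"][s]>0)]
print("cup rim z",np.median(q[:,2]),len(q),cv2.minEnclosingCircle((q[:,:2]*1000).astype(np.float32)))
cv2.imwrite("pics/c1c.png",cv2.resize(f["image"][170:270,100:220],(480,400))[...,::-1])
E
```

```text
47.6083
cup rim z 0.0838525674459437 203 ((495.41925048828125, 302.27081298828125), 29.92259407043457)
```

View pics/c1c.png

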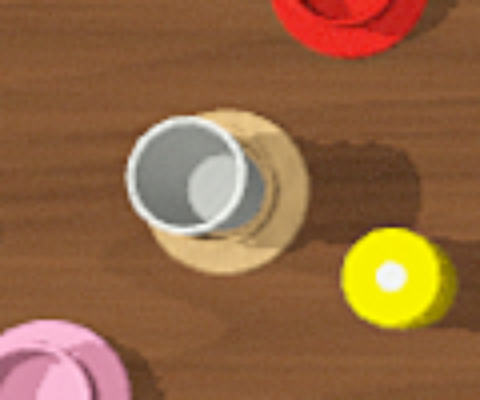

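The cup stands level in the holder: rim at z 0.084, within about 1 mm of the axis. Now I'll put the packages back.

```bash
python3 - <<'E'
from act import *
pick(slot(-.072),MY-PI/2,.0355); place([.626,.0792],TY,.0402)
pick(slot(0),MY-PI/2,.0335); place([.5633,0.],TY-PI/2,.0382)
pick(slot(.072),MY-PI/2,.0355); place([.6402,-.0665],TY,.0402)
robot.goto([.3,-.45,.25],[PI,0,-1.4]); robot.sleep(.3); f=shot("d1"); print(robot.sense()["t"])
W=world(f);z=W[...,2]
g=((z>.055)&(z<.085)&(f["range_z"]>0)).astype(np.uint8); mm=np.zeros_like(g); mm[125:220,235:350]=g[125:220,235:350]
n,L=cv2.connectedComponents(mm)
for i in range(1,n):
    q=W[L==i]
    if len(q)>100:
        q=q[q[:,2]>np.percentile(q[:,2],90)-.006]; print("pkg z",q[:,2].mean().round(4),q[:,2].std().round(4),rect(q[:,:2]))
s=(slice(190,245),slice(130,184)); q=W[s][(z[s]>.075)&(z[s]<.095)&(f["range_z"][s]>0)]
print("cup",np.median(q[:,2]),cv2.minEnclosingCircle((q[:,:2]*1000).astype(np.float32)))
E
```

```text
grip opening 0.577 z 0.036
lifted opening 0.58
placed True [0.6256 0.079  0.0411] t 56.7
grip opening 0.697 z 0.0342
lifted opening 0.696
placed True [ 5.629e-01 -1.000e-04  3.910e-02] t 65.9
grip opening 0.539 z 0.0361
lifted opening 0.542
placed True [ 0.6398 -0.0667  0.0411] t 74.6
76.8333
pkg z 0.0782 0.0016 (array([641.4, -67.3]), array([46.5, 46.1]), 9.2)
pkg z 0.0762 0.0017 (array([627.6,  78.3]), array([48.3, 46.1]), 0.3)
pkg z 0.0721 0.0016 (array([561.8,   0.6]), array([38.5, 59.8]), 5.6)
cup 0.08412885108694079 ((495.4787292480469, 302.5765075683594), 29.88042640686035)
```

View pics/d1.png

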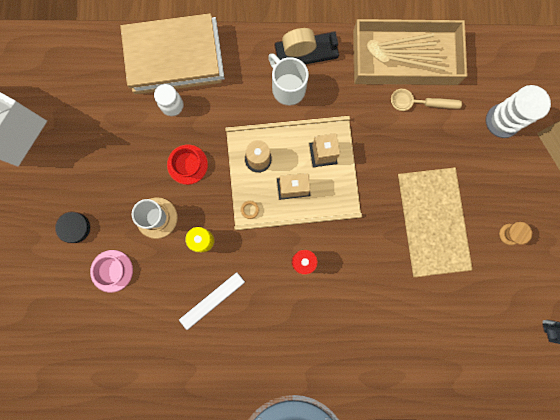

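All three packages are back on their own cards, at (257,155), (294,186) and (325,150). The cup is still in the holder at (150,215), and the arm is clear of everything.

```bash
python3 -c "
from plant import robot
robot.close_job(); print(robot.sense()['t'])"
```

```text
the job is handed in; nothing more can be done
the job is handed in; nothing more can be done
```

I moved all three packages to the cork mat and lowered the cup into the brown holder. It first touched at holder-floor height, where the wrist read about 5.7 N, under the 15 N limit. I then put each package back on its own card and handed the job in at about 77 s of the 144 s allowed. No verdict was reported.

Last checks from the top camera:
- **Packages:** each is within about 2 mm of its card's centre. The square and oblong boxes are square to their cards within about 0.03 rad, and their top heights show them upright on the cards.
- **Cup:** it is upright, with its rim centre about 1 mm from the holder axis. The rim height read 0.084 m against 0.085 m nominal, which is within the 2 mm calibration.

The arm ended clear of everything, and none of these checks failed or disagreed.

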